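# Pack the capsule caddy tight and hold the wedge

### The arm

A 6-joint arm with a two-finger parallel gripper is mounted at the origin on a cart in front of the work surface, level with it; the furniture and walls round the work are solid. World frame = base frame: x ahead of the robot, y to its left, z up, the work surface at z = 0. Lengths are in m, angles in rad, forces in N, time in s.
With the tool pointing down it reaches from about 0.275 to 0.825 m from the base axis. Payload 4.9 kg.
Tool frame: the origin (TCP) lies midway between the tips of the shut fingers; the grasp point (between the pads) lies 19 mm behind it (grip_point_offset is the distance from the TCP to the grasp point, in m); z points along the fingers, y is the line along which they close (so a half turn about z gives the same grasp; the last joint's range is limited). The gripper opens to 85 mm and grips with 20 to 120 N. Pads are 22 mm wide; open, the fingers measure 114 mm over their backs; the gripper's body (76 mm by 85 mm) begins 54 mm behind the grasp point. The pads swing forward as they close: fully open they stand 13 mm farther back than shut.
Start: joints at [1.053, 0.326, -0.193, 1.052, 0, 1.437], TCP at [0.206, 0.51, 0.231] pointing down, gripper open.
Joint ranges: [-2.65, 2.65], [-0.97, 1.79], [-1.3, 1.35], [-1.93, 2.1], [-1.47, 1.37], [-3.14, 3.14]. Speed limits (rad/s): [2.57, 2.57, 3.14, 3.14, 3.14, 3.14].

### API

Orientations are given as a rotation vector (axis times angle).
In Python, from cell import * gives the robot as it stands. Calls block until the motion is done:
- movep(position, orientation): joint-space move of the TCP to a pose.
- move_l(position, velocity=0.15, rot=None, until_force=None): straight line of the TCP; rot=None keeps the orientation; velocity is the mean speed in m/s. With until_force (N) it stops when the force on the tool has changed by that much, and returns True; else False.
- set_joints(angles): joint-space move.
- let_go() and grab(newtons=None): open the fingers fully, or close them until they stop; newtons is the grip in N (None keeps the last).
- sleep(seconds).
- ik(position, orientation): joint angles nearest the present ones, or None.
- get_state(): the state.
- grab_frame(name): name is "side" or "top"; returns a dict with "img" (420x560x3 uint8, red, green, blue), "fx", "fy", "cx", "cy" (pixels), "k1" (the pictures are not rectified: a ray, as slopes to the right and down, at radius r is drawn at 1 + k1 r^2 times it, then the intrinsics apply), "cam_to_world" (4x4, takes a point from camera to world coordinates). Camera axes: x right, y down, z forward; pixel columns grow to the right and rows downward; lengths in m; the calibration is good to about 2 mm. A picture is of the moment at which its call begins. There is no depth.
A pose or a line that the arm cannot do raises MotionError and nothing moves.
- sign_off(): hands the job in; it is judged then, once.
Trained networks look in the newest picture that a camera, given by its name, has taken for a name from the list of things; names that differ only in an ending like _2 or _b are one class to them, and where a whole thing is asked for, a point or a joint stands for the part that bears it (a point fixed in the world has none). Each returns a list of dicts, best first, with "score" (0 to 1); they miss things now and then, are a little off and sometimes report something else, mostly with a low value. They report only what shows in the picture. A call takes as long as a camera call.
- spot_in(camera, name): "centre" ([column, row] in pixels, amid what is visible of it).
- silhouettes(camera, name): "mask" (420x560 bool, what is visible of it) and "centre" ([column, row] in pixels, amid what is visible of it).
- tip_of(camera, name): "centre" ([column, row] in pixels: a listed point, or the origin of a listed thing).
The state is a dict: "clock": time; "q": joint angles; "joint_velocities": joint speeds; "tau": joint torques, N m; "position": TCP position; "eef_rot": TCP orientation; "contact_force": force on the tool from outside, world axes, zero at the start; "wrist_torque": the same for the moment, N m; "finger_gap": opening from 0.0 (shut) to 1.0 (fully open); "grasp_force": force on a finger pad.
Only numpy, scipy, OpenCV 4.12 (cv2) and the standard library are available. Lean on these libraries where they do the work, as an engineer would, in place of code of your own. Each camera call takes 0.05 s, during which the arm holds its last target. There are 200 camera calls.

### The job

The carton of coffee capsules lies loose in its wooden caddy. Take flat spacers from the stand and hang them one after another, fully down on their shoulders, in the gap against the adjustable end stop until what is left is narrow enough for the wedge to jam; then, sloping face towards the carton, push the wedge down upright between the spacers and the carton until everything from back wall to end stop is tight, with its shoulders still clear of the caddy walls. Do not crush the carton, leave the spare spacers hanging in the stand and the other things alone, and finish while still gripping the wedge and holding it down in place.

Things in the scene. Friction and masses are not known exactly. Their poses are not given: they have to be found in the camera images.
- caddy: Fixed wooden trough, open on top, 302 long (y) x 62 wide (x). Origin on the worktop at mid-width, z up. Inside 46 wide between 8 mm side walls with tops at z=50; floor at z=6. The capsule carton lies in it; the gap to pack is at the -y end, between carton and end stop.
- back_wall: Wooden wall closing the caddy's +y end, fixed to it. Origin in the plane of its inner face (caddy y=+130 mm), at worktop level; it reaches up to z=56.
- end_stop: Adjustable wooden end stop of the caddy with two small black screw knobs, screwed fast. Its face towards gap and carton is at its y=0; 12 mm thick towards -y, top at z=56. Origin at worktop level, axes as the caddy's. It stands elsewhere each time: with the carton against the back wall the gap is 18 to 32 mm.
- carton: Dark card sleeve of capsules, 42 (x) x 220 (y) x 44 mm high, lying loose in the caddy with its top flush with the side walls. Origin: centre of its underside. Light, of smooth card, slides along the caddy; up to 3 mm of slack behind it at the start.
- stand: Fixed open wooden stand, 62 (x) x 176 (y), rails with tops at z=50; on them hang four spacers and the wedge in a row along y, about 31 mm apart, in any order. Origin: centre of its underside.
- wedge: The one wooden packer with a sloping face. Origin: underside level of its shoulders (62 wide, z 0 to 8), mid-width, in the plane of its flat upright face y=0. The body below is 36 wide (x), 16 mm thick (y 0 to 16) at z=0, tapering evenly to 3.6 mm at the tip, z=-42; the sloping face looks to +y. It jams in a gap of 8 to 15.5 mm; in a wider one it drops onto its shoulders, loose.
- wedge_tab (a point): Middle of the wedge's upright grip tab, 26 mm above and 6 mm to the sloping side (+y) of the wedge's origin. The tab is 34 wide (x; upper corners cut), y 1 to 11, z 8 to 44 from that origin; take it across its width (fingers closing along x), above the shoulders.
- spacer_0: Flat wooden spacer, 6 mm thick (y), one of four alike. Origin: centre, at the level of the underside of its shoulders, which rest on the rails of the stand or on the side walls of the caddy (z=50). Blade below: 38 wide (x), down to z=-40. Shoulders 62 wide, z 0 to 8. Grip tab above: 26 wide (x), z 8 to 40, upper corners cut; take it across its width, fingers closing along x, above the shoulders.
- spacer_1: Flat wooden spacer like spacer_0.
- spacer_2: Flat wooden spacer like spacer_0.
- spacer_3: Flat wooden spacer like spacer_0.
- tall_mug: Bystander: tall white mug. Origin at its underside. Leave it alone.
- tin: Bystander: food tin. Origin at its underside. Leave it alone.
- timer: Bystander: wind-up timer. Origin at its underside. Leave it alone.
- teaspoon: Bystander: teaspoon. Origin at its underside. Leave it alone.
- spice_jar: Bystander: spice jar. Origin at its underside. Leave it alone.
- candle: Bystander: tea light. Origin at its underside. Leave it alone.

How it is judged:
By the outcome, as a careful person would: the job done as asked, in the order asked, and still so for the second after the job is handed in, while the arm keeps its last pose, push and grip.
It also fails if it takes over 72 s, if anything falls off the work surface, if the arm or the gripper's body presses on something with over 40 N, if the wrist force passes 120 N, or if a joint passes its speed limit or range.

## Working session

There is one attempt and no reset: what is moved stays moved. The work goes in short steps, each a Python script; the robot and the scene stay as the last script left them, time stands still between calls to the robot, and variables do not carry over. Pictures are saved under pics/ and viewed, at most 10 in all, crops included, and the job is handed in when it is done.

```bash
ls; mkdir -p pics; cat > h.py <<'E'
from cell import *
import numpy as np, cv2
def ray(f,px):
    K=np.array([[f['fx'],0,f['cx']],[0,f['fy'],f['cy']],[0,0,1]])
    d=np.array([(px[0]-f['cx'])/f['fx'],(px[1]-f['cy'])/f['fy']]);u=d.copy()
    for _ in range(20): u=d/(1+f['k1']*(u@u))
    T=np.array(f['cam_to_world']); return T[:3,3],T[:3,:3]@np.array([u[0],u[1],1])
def at_z(f,px,z):
    o,d=ray(f,px); return o+d*(z-o[2])/d[2]
def proj(f,P):
    T=np.array(f['cam_to_world']); c=T[:3,:3].T@(np.asarray(P,float)-T[:3,3]); u=c[:2]/c[2]
    u=u*(1+f['k1']*(u@u)); return np.array([f['fx']*u[0]+f['cx'],f['fy']*u[1]+f['cy']])
def save(f,n,s=1.0,crop=None):
    i=f['img'][:,:,::-1]
    if crop: i=i[crop[1]:crop[3],crop[0]:crop[2]]
    cv2.imwrite('pics/'+n,cv2.resize(i,None,fx=s,fy=s,interpolation=cv2.INTER_CUBIC))
E
python3 - <<'E'
from h import *
for c in ['top','side']:
    f=grab_frame(c); save(f,c+'0.png',1.4)
    print(c,np.round(f['cam_to_world'],3).tolist(),f['fx'],f['k1'])
    for n in ['caddy','back_wall','end_stop','carton','stand','wedge','wedge_tab','spacer_0']:
        print(n,[(np.round(d['centre'],1).tolist(),round(d['score'],2)) for d in tip_of(c,n)])
s=get_state();print(s['clock'],s['contact_force'],s['eef_rot'])
E
```

```text
cell.py
pics
top [[-0.12, -0.971, 0.206, 0.222], [-0.993, 0.118, -0.022, 0.145], [-0.003, -0.207, -0.978, 1.403], [0.0, 0.0, 0.0, 1.0]] 398.4753085117918 -0.02331212620396765
caddy [([312.0, 235.2], 0.86), ([220.9, 255.8], 0.73)]
back_wall [([275.6, 239.7], 0.4), ([366.3, 186.9], 0.38)]
end_stop [([339.8, 229.3], 0.64), ([148.3, 257.2], 0.56)]
carton [([303.9, 233.6], 0.77)]
stand [([372.7, 190.3], 0.8)]
wedge [([359.2, 189.5], 0.64), ([369.9, 192.0], 0.32)]
wedge_tab [([361.3, 191.9], 0.54), ([242.7, 249.8], 0.19)]
spacer_0 [([183.2, 260.6], 0.75), ([373.0, 190.1], 0.68), ([389.1, 181.6], 0.67), ([384.8, 180.8], 0.55), ([368.4, 190.0], 0.5)]
side [[0.933, -0.261, 0.249, 0.22], [-0.361, -0.637, 0.681, -0.703], [-0.019, -0.725, -0.688, 0.894], [0.0, 0.0, 0.0, 1.0]] 427.39563813284457 -0.10147276452647284
caddy [([255.8, 259.8], 0.91)]
back_wall []
end_stop [([279.5, 290.0], 0.68)]
carton [([253.3, 249.8], 0.83)]
stand [([342.2, 310.1], 0.67), ([235.2, 228.8], 0.31)]
wedge [([327.5, 284.2], 0.91)]
wedge_tab [([324.6, 271.8], 0.81)]
spacer_0 [([343.3, 302.1], 0.75), ([358.6, 320.2], 0.72), ([349.6, 311.0], 0.59), ([335.7, 289.2], 0.53)]
0.9 [-0.25217512 -0.49325431  0.91046093] [-5.99231126e-01 -3.08391109e+00 -9.03023140e-05]
```

View pics/top0.png

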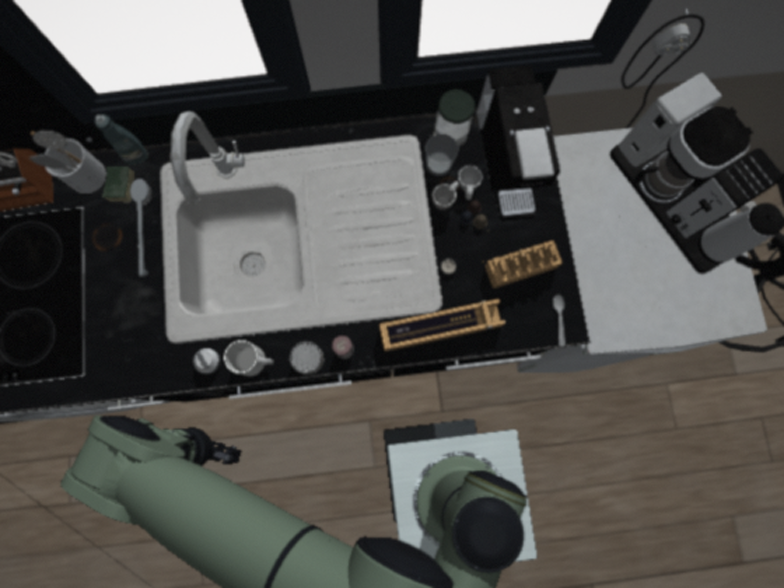

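View pics/side0.png

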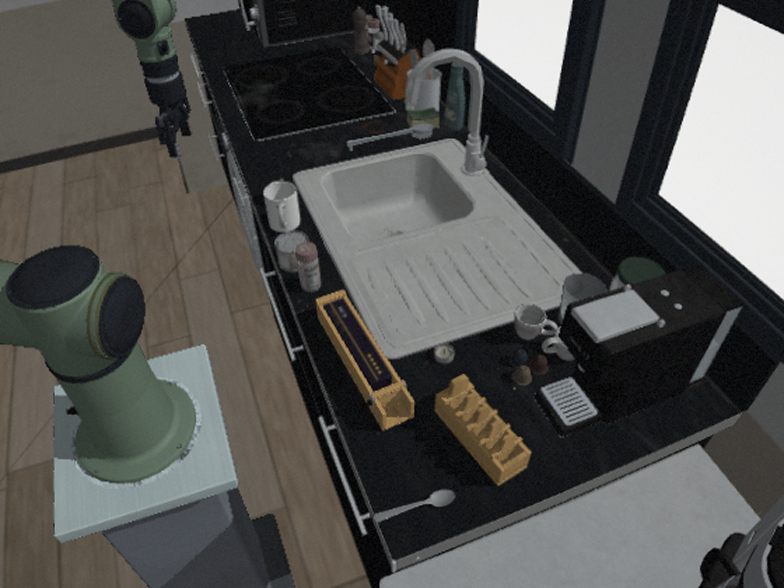

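```bash
python3 - <<'E'
from h import *
a=grab_frame('top');b=grab_frame('side')
i1=cv2.resize(a['img'][165:255,265:410,::-1],None,fx=5.4,fy=5.4,interpolation=cv2.INTER_CUBIC)
cv2.imwrite('pics/t1.png',cv2.convertScaleAbs(i1,alpha=1.5,beta=10))
i2=cv2.resize(b['img'][200:350,220:385,::-1],None,fx=4,fy=4,interpolation=cv2.INTER_CUBIC)
cv2.imwrite('pics/s1.png',cv2.convertScaleAbs(i2,alpha=1.5,beta=10))
import pickle
fr={}
for c,f in(('top',a),('side',b)):
    f['masks']={n:silhouettes(c,n) for n in['caddy','stand','carton','end_stop','wedge','spacer_0']}
    fr[c]=f
    for n,m in f['masks'].items():
        print(c,n,[(np.round(d['centre']).tolist(),round(d['score'],2),int(d['mask'].sum())) for d in m])
pickle.dump(fr,open('fr.pkl','wb'))
for c in fr:
    for n in('caddy','stand'):
        m=fr[c]['masks'][n][0]['mask']; r=cv2.minAreaRect(np.argwhere(m)[:,::-1].astype(np.float32)); print(c,n,r, np.round([at_z(fr[c],p,.05)[:2] for p in cv2.boxPoints(r)],4).tolist())
# first origin guesses
for n,p in(('caddy',(312,235.2)),('end_stop',(339.8,229.3)),('stand',(372.7,190.3))): print(n,at_z(a,p,0))
for n,p in(('caddy',(255.8,259.8)),('end_stop',(279.5,290)),('stand',(342.2,310.1))): print(n,at_z(b,p,0))
for p in((359.2,189.5),(373,190.1),(389.1,181.6)): print(at_z(a,p,.05))
for p in((327.5,284.2),(335.7,289.2),(343.3,302.1),(349.6,311),(358.6,320.2)): print(at_z(b,p,.05))
E
```

```text
top caddy [([322.0, 236.0], 0.82, 742)]
top stand [([175.0, 256.0], 0.47, 598)]
top carton [([310.0, 233.0], 0.85, 829)]
top end_stop [([346.0, 225.0], 0.64, 111)]
top wedge [([358.0, 192.0], 0.45, 116)]
top spacer_0 [([366.0, 189.0], 0.65, 104), ([402.0, 218.0], 0.42, 128), ([276.0, 239.0], 0.3, 70)]
side caddy [([254.0, 266.0], 0.76, 1282)]
side stand [([345.0, 320.0], 0.92, 1055)]
side carton [([257.0, 246.0], 0.85, 1107)]
side end_stop [([279.0, 281.0], 0.69, 312)]
side wedge [([326.0, 281.0], 0.9, 376)]
side spacer_0 [([337.0, 289.0], 0.76, 261), ([362.0, 319.0], 0.63, 245), ([353.0, 311.0], 0.49, 268), ([344.0, 298.0], 0.49, 212)]
top caddy ((315.6450500488281, 231.2016143798828), (20.34437370300293, 87.49629974365234), 78.83512115478516) [[0.4481, 0.1407], [0.4712, -0.1621], [0.4004, -0.1642], [0.3782, 0.1355]]
top stand ((175.25001525878906, 256.2500305175781), (30.405588150024414, 25.45584487915039), 45.0) [[0.4105, 0.5405], [0.4649, 0.4752], [0.3825, 0.4075], [0.3294, 0.4726]]
side caddy ((260.2082824707031, 255.3796844482422), (106.61686706542969, 29.88196563720703), 59.981624603271484) [[0.3683, 0.1326], [0.4544, 0.1626], [0.47, -0.1837], [0.399, -0.1989]]
side stand ((343.0245056152344, 307.9358215332031), (78.93692016601562, 32.434783935546875), 47.48955154418945) [[0.4848, -0.1767], [0.566, -0.1396], [0.6035, -0.3303], [0.5291, -0.3564]]
caddy [ 0.41904866 -0.0026777   0.        ]
end_stop [ 0.42808709 -0.10409338  0.        ]
stand [ 0.55587312 -0.24528378  0.        ]
caddy [ 0.41959991 -0.00928681  0.        ]
end_stop [ 0.4424621 -0.1227091  0.       ]
stand [ 0.56075965 -0.23386965  0.        ]
[ 0.55259403 -0.18468785  0.05      ]
[ 0.54458307 -0.23255952  0.05      ]
[ 0.56836126 -0.29446456  0.05      ]
[ 0.54244738 -0.18286912  0.05      ]
[ 0.55404015 -0.20318215  0.05      ]
[ 0.55398727 -0.24198385  0.05      ]
[ 0.55617587 -0.26863707  0.05      ]
[ 0.56350936 -0.29747224  0.05      ]
```

View pics/t1.png

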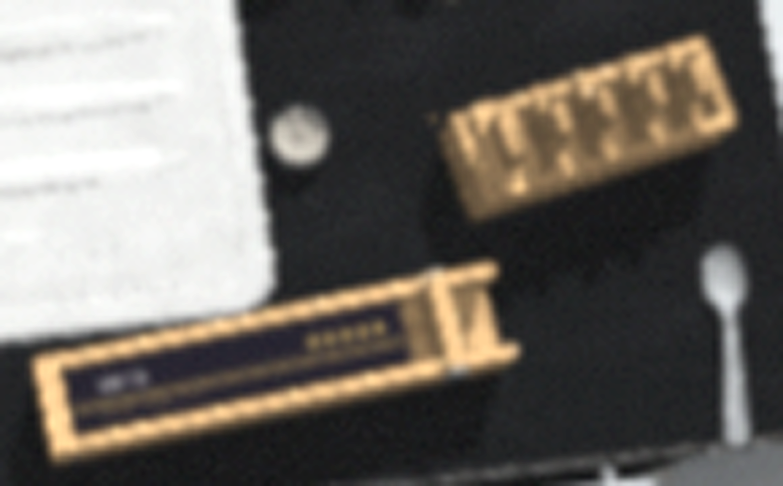

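View pics/s1.png

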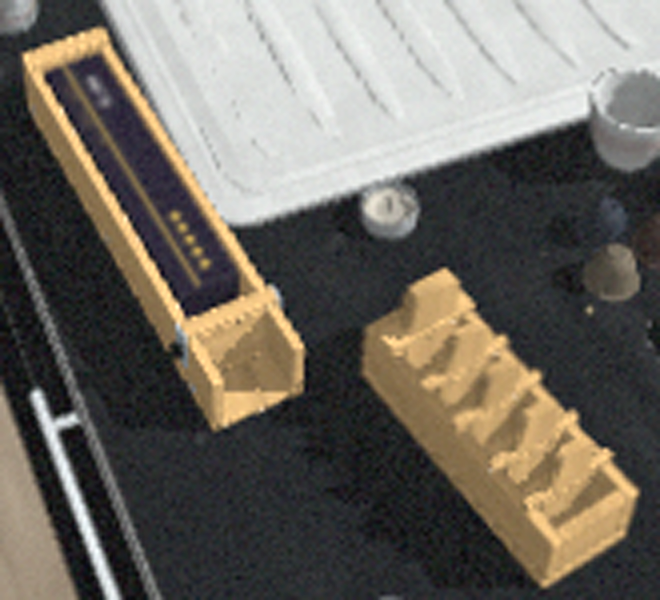

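```bash
cat > fit.py <<'E'
from h import *
from scipy.optimize import differential_evolution, minimize
from scipy.ndimage import map_coordinates
def satimg(f):
    i=f['img'].astype(float); s=(i[...,0]-i[...,2])/(i[...,0]+i[...,2]+40)
    return s
def projn(f,P):
    T=np.array(f['cam_to_world']); c=(np.asarray(P)-T[:3,3])@T[:3,:3]; u=c[:,:2]/c[:,2:]
    u=u*(1+f['k1']*(u**2).sum(1))[:,None]; return u*[f['fx'],f['fy']]+[f['cx'],f['cy']]
def W(pose,L):
    L=np.asarray(L,float)*1e-3; c,s=np.cos(pose[2]),np.sin(pose[2])
    return np.c_[pose[0]+c*L[:,0]-s*L[:,1],pose[1]+s*L[:,0]+c*L[:,1],L[:,2]]
def samp(img,f,P):
    p=projn(f,P); return map_coordinates(img,[p[:,1],p[:,0]],order=1)
def edge_score(pose,edges,d=3.5):
    t=0
    for f,img,a,b,n in edges:   # a->b local mm, n local dir towards wood
        k=np.linspace(0,1,40)[:,None]; L=np.array(a)*(1-k)+np.array(b)*k; n=np.array(n,float)
        t+=(samp(img,f,W(pose,L+d*n))-samp(img,f,W(pose,L-d*n))).mean()
    return t
def fit(edges,x0,r=(.02,.02,.1)):
    o=lambda p:-edge_score(p,edges)
    R=differential_evolution(o,[(x0[i]-r[i],x0[i]+r[i]) for i in range(3)],seed=1,popsize=12,maxiter=60)
    return R.x,-R.fun/len(edges)
E
cat > f1.py <<'E'
from fit import *
import pickle
fr=pickle.load(open('fr.pkl','rb')); out={}
T,S=fr['top'],fr['side']; It,Is=satimg(T),satimg(S)
X,Y=(1,0,0),(0,1,0); nX,nY=(-1,0,0),(0,-1,0)
ct=[(T,It,(31,-130,50),(31,125,50),nX),(T,It,(23,-80,50),(23,120,50),X),(T,It,(-23,-80,50),(-23,120,50),nX),(T,It,(-21,130,56),(21,130,56),Y),(T,It,(-31,-100,0),(-31,120,0),X)]
cs=[(S,Is,(31,-100,50),(31,125,50),nX),(S,Is,(23,-80,50),(23,120,50),X),(S,Is,(-23,-80,50),(-23,120,50),nX),(S,Is,(-21,130,51),(21,130,51),Y),(S,Is,(-31,-130,0),(-31,120,0),X)]
st=[(T,It,(31,-85,50),(31,85,50),nX),(T,It,(-31,-85,0),(-31,85,0),X),(T,It,(-28,88,50),(28,88,50),nY),(T,It,(-28,-88,50),(28,-88,50),Y)]
ss=[(S,Is,(-31,-85,0),(-31,85,0),X),(S,Is,(-28,-88,0),(28,-88,0),Y),(S,Is,(31,-88,2),(31,-88,48),nX),(S,Is,(-31,88,2),(-31,88,48),nY)]
for n,e,x0 in(('c_top',ct,(.42,-.005,.14)),('c_side',cs,(.42,-.005,.14)),('c_both',ct+cs,(.42,-.005,.14)),('s_top',st,(.557,-.24,.2)),('s_side',ss,(.557,-.24,.2)),('s_both',st+ss,(.557,-.24,.2))):
    p,sc=fit(e,x0,(.02,.03,.15)); out[n]=p; print(n,np.round(p*1000,1),round(sc,3))
pickle.dump(out,open('pose.pkl','wb'))
# rectified profiles along y
for nm,f,z in(('top',T,50),('top',T,56),('side',S,50),('side',S,56)):
    g=f['img'].astype(float).mean(2); p=out['c_'+nm]
    ys=np.arange(-150,-80,2.); pr=[samp(g,f,W(p,np.c_[np.linspace(-15,15,15),np.full(15,y),np.full(15,z)])).mean() for y in ys]
    print(nm,z,[(int(a),int(b)) for a,b in zip(ys,pr)])
# rectified pictures, 2 px per mm
rows=[]
for nm,f,o,z,y0,y1 in(('top',T,'c_top',50,-165,150),('side',S,'c_side',50,-165,150),('top',T,'s_top',58,-110,110),('side',S,'s_side',58,-110,110)):
    yy=np.linspace(y0,y1,780); xx=np.linspace(45,-45,140); G=np.stack(np.meshgrid(xx,yy,indexing='ij'),-1).reshape(-1,2)
    P=projn(f,W(out[o],np.c_[G,np.full(len(G),z)])).astype(np.float32).reshape(140,780,2)
    rows.append(cv2.remap(f['img'][:,:,::-1].copy(),P[...,0],P[...,1],cv2.INTER_CUBIC))
cv2.imwrite('pics/rect.png',cv2.convertScaleAbs(np.vstack(rows),alpha=1.5))
E
python3 f1.py
```

```text
c_top [427.5  -8.7 102.9] 0.135
c_side [424.7 -10.3  90.4] 0.262
c_both [424.7  -9.7  89.8] 0.194
s_top [ 560.2 -243.5  188.7] 0.108
s_side [ 556.2 -240.2  205.6] 0.243
s_both [ 556.  -240.7  204.1] 0.163
top 50 [(-150, 20), (-148, 31), (-146, 48), (-144, 69), (-142, 87), (-140, 97), (-138, 99), (-136, 97), (-134, 92), (-132, 86), (-130, 80), (-128, 77), (-126, 79), (-124, 89), (-122, 103), (-120, 117), (-118, 126), (-116, 128), (-114, 124), (-112, 112), (-110, 94), (-108, 75), (-106, 62), (-104, 56), (-102, 56), (-100, 60), (-98, 63), (-96, 66), (-94, 66), (-92, 63), (-90, 56), (-88, 48), (-86, 39), (-84, 33), (-82, 30)]
top 56 [(-150, 17), (-148, 23), (-146, 36), (-144, 54), (-142, 75), (-140, 90), (-138, 97), (-136, 97), (-134, 94), (-132, 89), (-130, 83), (-128, 78), (-126, 77), (-124, 81), (-122, 93), (-120, 108), (-118, 121), (-116, 128), (-114, 128), (-112, 121), (-110, 106), (-108, 86), (-106, 70), (-104, 59), (-102, 56), (-100, 58), (-98, 61), (-96, 65), (-94, 66), (-92, 65), (-90, 61), (-88, 53), (-86, 44), (-84, 37), (-82, 32)]
side 50 [(-150, 66), (-148, 65), (-146, 67), (-144, 69), (-142, 68), (-140, 67), (-138, 69), (-136, 72), (-134, 77), (-132, 82), (-130, 86), (-128, 93), (-126, 98), (-124, 98), (-122, 98), (-120, 98), (-118, 103), (-116, 108), (-114, 119), (-112, 123), (-110, 123), (-108, 121), (-106, 115), (-104, 96), (-102, 50), (-100, 22), (-98, 19), (-96, 20), (-94, 20), (-92, 21), (-90, 21), (-88, 23), (-86, 28), (-84, 31), (-82, 32)]
side 56 [(-150, 66), (-148, 68), (-146, 67), (-144, 67), (-142, 67), (-140, 70), (-138, 75), (-136, 80), (-134, 84), (-132, 90), (-130, 96), (-128, 96), (-126, 97), (-124, 98), (-122, 103), (-120, 108), (-118, 118), (-116, 123), (-114, 123), (-112, 121), (-110, 115), (-108, 96), (-106, 51), (-104, 24), (-102, 21), (-100, 21), (-98, 21), (-96, 21), (-94, 22), (-92, 24), (-90, 28), (-88, 31), (-86, 33), (-84, 32), (-82, 32)]
```

View pics/rect.png

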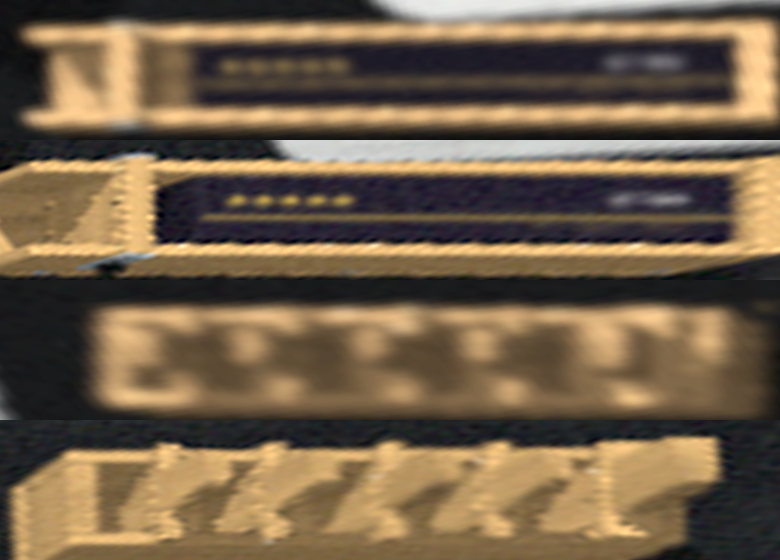

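```bash
cat > f2.py <<'E'
exec(open('f1.py').read().split("for n,e,x0")[0])
import fit as F
for d in (3.5,6,8):
    F.edge_score.__defaults__=(d,)
    for n,e,x0 in(('c_top',ct[:4],(.42,-.005,.09)),('c_side',cs,(.42,-.005,.09)),('s_top',st,(.557,-.24,.2)),('s_side',ss,(.557,-.24,.2))):
        p,sc=fit(e,x0,(.02,.03,.08)); out[n]=p; print(d,n,np.round(p*1000,1),round(sc,3))
p=out['s_side']
for sgn in(1,-1):
    o=W(p,[[0,62,50],[0,62+6*sgn,76]]); q=projn(S,o); print(sgn,q,q[1]-q[0]); q=projn(T,o); print(q[1]-q[0])
print('measured side',(324.6-327.5,271.8-284.2),'top',(361.3-359.2,191.9-189.5))
# packer y positions along the stand, side camera: sampled wedge / spacer mask fit
def pts(sgn,y,kind):
    if kind=='w':
        B=[(x,0,0) for x in(-31,31)]+[(x,16,0) for x in(-31,31)]
        B+=[(a,b,8) for a,b,_ in B]; tab=[(x,y_,z) for x in(-17,17) for y_ in(1,11) for z in(8,36)]+[(x,y_,44) for x in(-9,9) for y_ in(1,11)]
    else:
        B=[(x,yy,z) for x in(-31,31) for yy in(-3,3) for z in(0,8)]; tab=[(x,yy,z) for x in(-13,13) for yy in(-3,3) for z in(8,34)]+[(x,yy,40) for x in(-7,7) for yy in(-3,3)]
    return [W(p,[(a,y+sgn*b,c+50) for a,b,c in q]) for q in(B,tab)]
def render(f,hulls):
    m=np.zeros((420*4,560*4),np.uint8)
    for h in hulls: cv2.fillConvexPoly(m,cv2.convexHull(np.round(projn(f,h)*4+1.5).astype(np.int32)),255)
    return cv2.resize(m,(560,420),interpolation=cv2.INTER_AREA)/255.
def best(m,kind,sgn):
    r=[]
    for y in np.arange(-80,81,1.):
        a=render(S,pts(sgn,y,kind)); r.append((np.minimum(a,m).sum()/np.maximum(a,m).sum(),y))
    return max(r)
m=S['masks']['wedge'][0]['mask'].astype(float)
print('wedge',best(m,'w',1),best(m,'w',-1))
for d in S['masks']['spacer_0']: print('sp',best(d['mask'].astype(float),'s',1))
pickle.dump(out,open('pose.pkl','wb'))
i=cv2.resize(S['img'][262:350,305:385,::-1],None,fx=6.8,fy=6.8,interpolation=cv2.INTER_CUBIC)
cv2.imwrite('pics/w.png',cv2.convertScaleAbs(i,alpha=1.4))
E
python3 f2.py
```

```text
3.5 c_top [428.1  -8.6  98.3] 0.145
3.5 c_side [424.7 -10.3  90.4] 0.262
3.5 s_top [ 560.3 -243.5  190.7] 0.108
3.5 s_side [ 556.4 -239.9  206.3] 0.243
6 c_top [425.7  -8.4  97.9] 0.204
6 c_side [425.  -10.6  93.7] 0.286
6 s_top [ 558.1 -242.9  195.5] 0.159
6 s_side [ 558.  -238.2  207.6] 0.271
8 c_top [425.1  -9.   97. ] 0.225
8 c_side [424.2 -10.6  88. ] 0.258
8 s_top [ 557.7 -242.8  189.6] 0.184
8 s_side [ 559.4 -236.   190.9] 0.277
1 [[328.01078864 281.09138305]
 [327.26055408 272.84553935]] [-0.75023455 -8.2458437 ]
[-0.16729268 -1.43167148]
-1 [[328.01078864 281.09138305]
 [330.34542383 276.2780006 ]] [ 2.33463519 -4.81338245]
[ 3.09473118 -2.46337092]
measured side (-2.8999999999999773, -12.399999999999977) top (2.1000000000000227, 2.4000000000000057)
wedge (np.float64(0.6334813876880768), np.float64(56.0)) (np.float64(0.6651209969569628), np.float64(69.0))
sp (np.float64(0.5733267785659105), np.float64(26.0))
sp (np.float64(0.5721626972573225), np.float64(-66.0))
sp (np.float64(0.5629202166752865), np.float64(-36.0))
sp (np.float64(0.5935758872268077), np.float64(-4.0))
```

View pics/w.png

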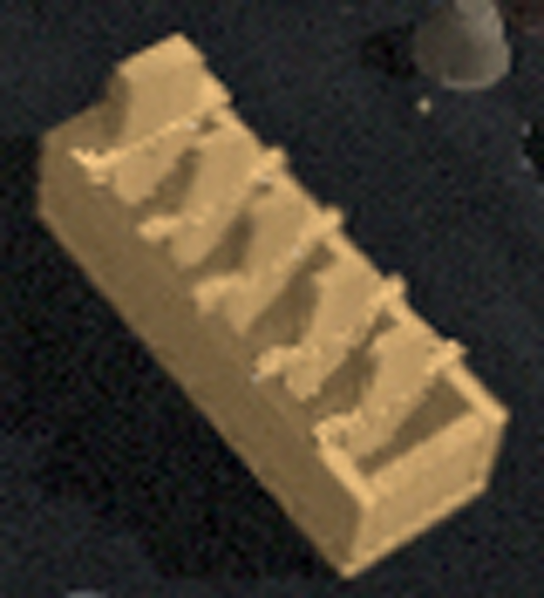

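```bash
cat > f3.py <<'E'
exec(open('f2.py').read().split("F.edge_score.__defaults__")[0].replace('for d in (3.5,6,8):',''))
p=np.array([.5575,-.240,.198])
o=[];t=[];ot=[];tt=[];acc=[]
for k in range(8):
    f=grab_frame('side');acc.append(f['img'].astype(float))
    for n,l in(('wedge',o),('wedge_tab',t)):
        r=tip_of('side',n); 
        if r: l.append(r[0]['centre'])
    grab_frame('top')
    for n,l in(('wedge',ot),('wedge_tab',tt)):
        r=tip_of('top',n)
        if r: l.append(r[0]['centre'])
for l in(o,t,ot,tt): print(len(l),np.round(np.median(l,0),1),np.round(np.std(l,0),1))
print(np.round(np.median(t,0)-np.median(o,0),1),np.round(np.median(tt,0)-np.median(ot,0),1))
g=np.mean(acc,0); g=np.stack([g.mean(2)]*3,-1); S['img']=g; np.save('avg.npy',g)
def prof(y,z0,z1,xs):
    return [int(samp(g[...,0],S,W(p,[(x,y,z) for x in xs])).mean()) for z in np.arange(z0,z1,2.)]
xs=np.linspace(-11,11,9)
for y in(62,31,0,-31,-62): print(y,prof(y,30,110,xs),'outer',prof(y,30,80,np.linspace(-28,-20,5)))
E
python3 f3.py
```

```text
7 [327.  285.6] [0.6 1.5]
8 [324.8 272.9] [1.8 1. ]
8 [359.8 189.2] [4.4 1.6]
7 [357.3 191.2] [16.4  1. ]
[ -2.1 -12.7] [-2.5  1.9]
62 [92, 93, 95, 96, 98, 99, 99, 99, 98, 99, 101, 105, 109, 113, 110, 105, 101, 99, 99, 99, 99, 99, 99, 99, 99, 99, 99, 99, 100, 100, 101, 104, 106, 106, 104, 101, 98, 94, 89, 81] outer [67, 68, 68, 69, 70, 72, 73, 77, 86, 96, 101, 103, 108, 117, 121, 121, 113, 96, 83, 78, 73, 69, 66, 64, 63]
31 [92, 94, 96, 97, 98, 98, 99, 101, 103, 104, 105, 105, 104, 102, 101, 100, 99, 99, 99, 99, 98, 98, 98, 97, 97, 97, 97, 98, 97, 94, 94, 93, 89, 82, 74, 68, 65, 63, 60, 59] outer [68, 68, 69, 69, 69, 68, 68, 69, 74, 82, 92, 103, 111, 115, 114, 107, 96, 84, 76, 71, 69, 67, 67, 67, 68]
0 [91, 93, 94, 95, 96, 97, 99, 101, 104, 106, 106, 104, 101, 98, 96, 96, 95, 95, 94, 94, 94, 93, 93, 93, 93, 93, 93, 92, 92, 91, 90, 88, 86, 82, 77, 71, 66, 62, 60, 61] outer [68, 68, 69, 70, 72, 74, 77, 81, 86, 91, 96, 102, 107, 112, 114, 113, 106, 97, 86, 76, 69, 66, 64, 63, 63]
-31 [97, 98, 98, 99, 101, 103, 105, 106, 105, 103, 103, 102, 101, 101, 100, 99, 99, 99, 99, 98, 98, 97, 96, 96, 97, 99, 100, 99, 98, 96, 93, 88, 81, 74, 68, 64, 61, 59, 57, 55] outer [69, 69, 69, 70, 70, 71, 74, 81, 91, 101, 108, 113, 113, 112, 108, 102, 91, 82, 76, 73, 73, 72, 71, 69, 67]
-62 [94, 96, 96, 97, 97, 98, 100, 102, 103, 103, 102, 102, 102, 103, 102, 102, 102, 102, 101, 101, 100, 100, 100, 99, 99, 99, 100, 100, 100, 98, 96, 93, 88, 83, 77, 70, 62, 58, 57, 54] outer [88, 93, 97, 102, 105, 105, 104, 102, 100, 100, 104, 109, 113, 114, 113, 109, 100, 89, 79, 74, 72, 71, 71, 70, 67]
```

```bash
cat >> h.py <<'E'
from scipy.spatial.transform import Rotation as Ro
def orient(psi,flip=1):
    y=flip*np.array([np.cos(psi),np.sin(psi),0]); z=np.array([0,0,-1.]); return Ro.from_matrix(np.c_[np.cross(y,z),y,z]).as_rotvec()
CAD=(.425,-.0097,.092); STA=(.5575,-.240,.198)
def w(p,x,y,z): c,s=np.cos(p[2]),np.sin(p[2]); return np.array([p[0]+(c*x-s*y)/1e3,p[1]+(s*x+c*y)/1e3,z/1e3])
def st(tag=''):
    s=get_state(); print(tag,round(s['clock'],2),np.round(s['position'],4),'F',np.round(s['contact_force'],1),'gap',round(s['finger_gap'],3),round(s['grasp_force'],1),'j6',round(s['q'][5],2))
E
python3 - <<'E'
from h import *
st()
for n,p,a in(('sta',w(STA,0,-62,170),STA[2]),('cad',w(CAD,0,-98,170),CAD[2])):
  for fl in(1,-1): q=ik(p,orient(a,fl)); print(n,fl,None if q is None else np.round(q,2))
o=orient(STA[2],1); q0=ik(w(STA,0,-62,170),o); qf=ik(w(STA,0,-62,170),orient(STA[2],-1))
if abs(qf[5])<abs(q0[5]): o=orient(STA[2],-1); print('flip -1')
movep(w(STA,0,-62,170),o); st('above')
move_l(w(STA,0,-62,90),.2); print(move_l(w(STA,0,-62,60),.06,until_force=5)); st('down')
grab(60); st('grab')
f=grab_frame('side'); save(f,'g1.png',6,(300,230,400,330))
print(move_l(w(STA,0,-62,64),.03)); st('lift')
E
```

```text
4.0 [0.2059 0.51   0.2313] F [ 0.9  0.2 -0.1] gap 1.004 0.0 j6 1.44
sta 1 [-0.6   0.54 -0.02  1.01  0.    0.77]
sta -1 [-0.6   0.54 -0.02  1.01  0.   -2.37]
cad 1 [-0.41  0.19 -0.54  0.83  0.    1.07]
cad -1 [-0.41  0.19 -0.54  0.83  0.   -2.07]
above 7.12 [ 0.5701 -0.2999  0.1702] F [-0.5 -0.1  0.4] gap 0.999 0.0 j6 0.77
False
down 8.32 [ 0.5696 -0.3008  0.0598] F [ 0.3  0.3 -0.2] gap 1.0 0.0 j6 0.77
grab 8.9 [ 0.57   -0.301   0.0604] F [-1.  -0.1  3. ] gap 0.288 58.9 j6 0.77
False
lift 9.23 [ 0.5697 -0.3008  0.064 ] F [ 0.1  0.1 -0.4] gap 0.281 58.8 j6 0.77
```

View pics/g1.png

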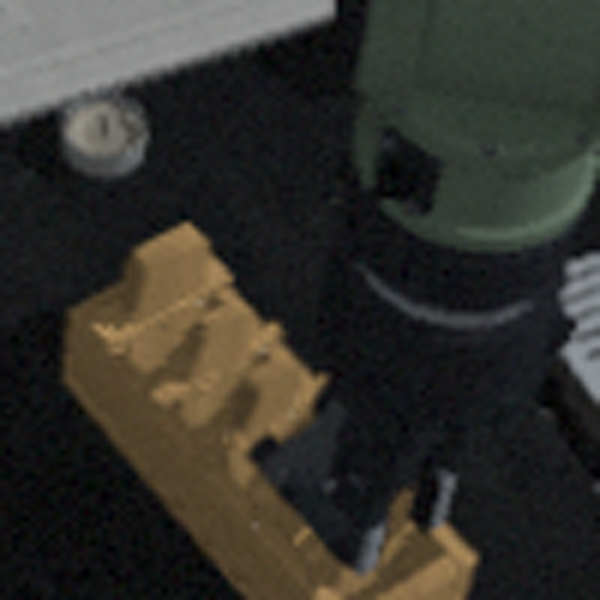

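```bash
python3 - <<'E'
from h import *
move_l(w(STA,0,-62,175),.15); st('up')
move_l(w(CAD,0,-98,175),.2,rot=orient(CAD[2],1)); st('over')
f=grab_frame('side'); save(f,'g2.png',5,(215,190,335,310))
move_l(w(CAD,0,-98,112),.15); 
h=move_l(w(CAD,0,-98,64),.05,until_force=4); print(h); st('in')
E
```

```text
up 10.12 [ 0.5691 -0.3004  0.174 ] F [-1.  -0.2 -1.6] gap 0.285 58.8 j6 0.77
over 11.46 [ 0.4348 -0.108   0.1751] F [-0.4  0.3 -1.1] gap 0.287 58.8 j6 1.07
False
in 13.18 [ 0.4342 -0.1074  0.0642] F [ 0.3 -1.2 -0.5] gap 0.288 58.8 j6 1.07
```

View pics/g2.png

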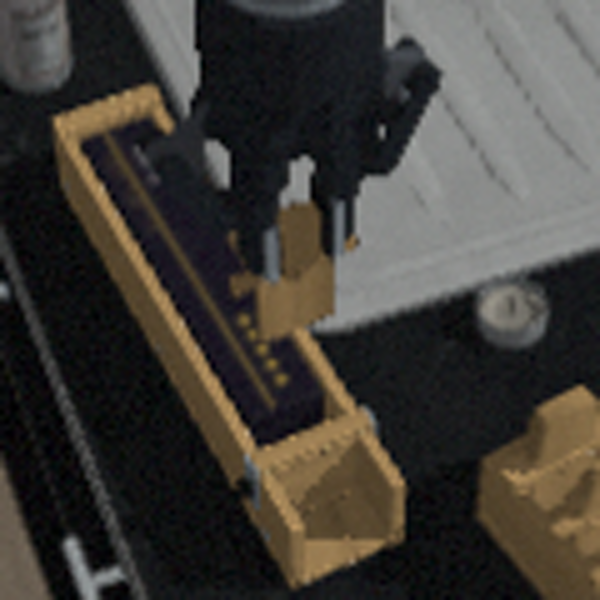

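```bash
python3 - <<'E'
from h import *
move_l(w(CAD,0,-98,61.5),.03)
def loc():
    d=np.array(get_state()['position'])-[CAD[0],CAD[1],0]; c,s=np.cos(CAD[2]),np.sin(CAD[2]); return np.round([1e3*(c*d[0]+s*d[1]),1e3*(-s*d[0]+c*d[1]),1e3*d[2]],1)
print(move_l(w(CAD,0,-84,61.5),.015,until_force=5),loc()); st('+y')
print(move_l(w(CAD,0,-97,61.5),.05),loc())
print(move_l(w(CAD,0,-118,61.5),.015,until_force=5),loc()); st('-y')
E
```

```text
True [ -0.  -88.1  61.5]
+y 14.16 [ 0.4331 -0.0974  0.0615] F [ 0.6 -1.7  0.8] gap 0.284 58.9 j6 1.09
False [ -0.1 -97.2  61.3]
True [  -0.4 -104.6   61.2]
-y 15.22 [ 0.4342 -0.1139  0.0612] F [0.5 0.2 0.3] gap 0.286 58.9 j6 1.06
```

```bash
cat >> h.py <<'E'
def loc(p=None):
    d=np.array(get_state()['position'])-[CAD[0],CAD[1],0]; c,s=np.cos(CAD[2]),np.sin(CAD[2]); return np.round([1e3*(c*d[0]+s*d[1]),1e3*(-s*d[0]+c*d[1]),1e3*d[2]],1)
def fy():
    F=[];M=[]
    for _ in range(3): sleep(.03); s=get_state(); F.append(s['contact_force']); 
    F=np.mean(F,0); return round(float(-np.sin(CAD[2])*F[0]+np.cos(CAD[2])*F[1]),1)
E
python3 - <<'E'
from h import *
def scan(y0,dy,n,lim):
    move_l(w(CAD,0,y0,61.5),.05); b=fy(); r=[]
    for i in range(n):
        move_l(w(CAD,0,y0+dy*(i+1),61.5),.02); f=fy()-b; r.append((loc()[1],round(f,1)))
        if abs(f)>lim: break
    print(r)
scan(-102,-.6,9,6)
scan(-91,.7,12,6)
st()
E
```

```text
[(np.float64(-102.6), -0.4), (np.float64(-103.2), -0.7), (np.float64(-103.8), -0.5), (np.float64(-104.4), -0.6), (np.float64(-104.7), 1.4), (np.float64(-104.8), 5.1), (np.float64(-104.9), 6.6)]
[(np.float64(-90.4), 0.6), (np.float64(-89.6), 0.2), (np.float64(-88.9), 0.4), (np.float64(-88.2), 0.0), (np.float64(-88.0), -3.2), (np.float64(-87.9), -4.9), (np.float64(-87.8), -6.5)]
 21.02 [ 0.4335 -0.0971  0.0619] F [ 0.2 -7.2 -1.5] gap 0.284 58.8 j6 1.1
```

```bash
python3 - <<'E'
from h import *
move_l(w(CAD,0,-104.2,61.5),.06); print(fy(),loc())
print(move_l(w(CAD,0,-104.2,57),.02,until_force=6),loc()); st('seat')
let_go(); st('open')
move_l(w(CAD,0,-104.2,165),.25)
# second spacer at stand y -31
move_l(w(STA,0,-31,165),.25,rot=orient(STA[2],1))
move_l(w(STA,0,-31,90),.2); print(move_l(w(STA,0,-31,60),.06,until_force=5)); st('down')
grab(60); st('grab')
move_l(w(STA,0,-31,175),.15); st('up')
move_l(w(CAD,0,-93,175),.22,rot=orient(CAD[2],1)); st('over')
f=grab_frame('side'); save(f,'g3.png',5,(215,190,335,310))
E
```

```text
0.5 [-1.000e-01 -1.041e+02  6.140e+01]
True [   0.2 -104.2   60.3]
seat 21.77 [ 0.4347 -0.1134  0.0603] F [-1.3  0.6  8.2] gap 0.284 59.8 j6 1.06
open 22.39 [ 0.4342 -0.1134  0.0596] F [ 0.7 -0.3 -0.3] gap 1.0 0.0 j6 1.06
False
down 25.11 [ 0.5635 -0.2704  0.0598] F [-0.2  0.1  0.3] gap 0.999 0.0 j6 0.81
grab 25.69 [ 0.5639 -0.2706  0.0604] F [0.2 0.1 3. ] gap 0.286 58.9 j6 0.81
up 26.61 [ 0.563  -0.27    0.1739] F [-0.1  0.1 -1.1] gap 0.284 58.8 j6 0.81
over 27.73 [ 0.4345 -0.1031  0.1751] F [-0.1  0.4 -1.7] gap 0.288 58.8 j6 1.08
```

View pics/g3.png

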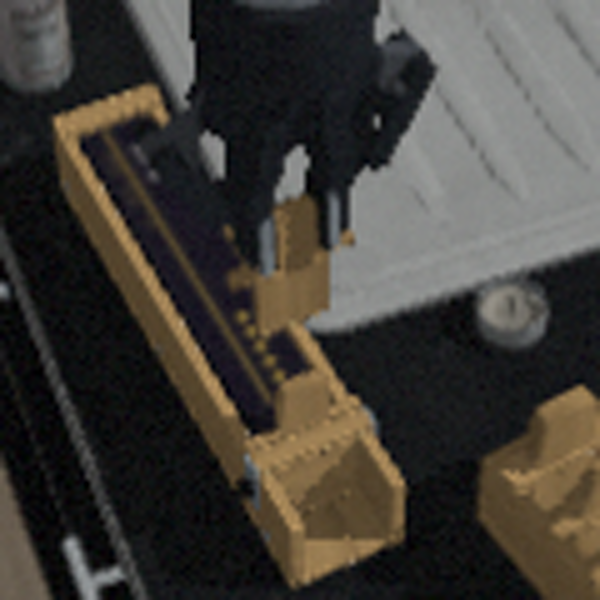

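```bash
python3 - <<'E'
from h import *
move_l(w(CAD,0,-89.7,175),.1)
move_l(w(CAD,0,-89.7,112),.15); st('a')
h=move_l(w(CAD,0,-89.7,62),.04,until_force=4); print(h,loc()); st('in')
if not h:
    h=move_l(w(CAD,0,-101,62),.015,until_force=4); print(h,loc(),fy())
E
```

```text
a 28.59 [ 0.4334 -0.0991  0.1123] F [ 0.   0.1 -0.3] gap 0.284 58.8 j6 1.09
True [ -0.1 -89.5  76.7]
in 29.44 [ 0.4331 -0.0988  0.0767] F [-0.  -0.3 -1. ] gap 0.284 60.3 j6 1.09
```

```bash
python3 - <<'E'
from h import *
h=move_l(w(CAD,0,-90,62),.03,until_force=6); print(h,loc(),fy()); st('in')
if not h:
    h=move_l(w(CAD,0,-101,62),.015,until_force=4); print(h,loc(),fy())
E
```

```text
True [ -0.5 -89.5  75.8] -0.0
in 29.77 [ 0.4327 -0.0988  0.0758] F [0.4 0.3 2.3] gap 0.288 60.9 j6 1.09
```

```bash
python3 - <<'E'
from h import *
move_l(w(CAD,0,-89.5,79),.05); print(loc(),fy())
move_l(w(CAD,0,-88,79),.03,until_force=4); print(loc(),fy())
h=move_l(w(CAD,0,loc()[1],62),.03,until_force=7); print(h,loc(),fy()); st('in')
E
```

```text
[ -0.1 -89.5  79. ] -0.2
[ -0.2 -87.8  78.9] -0.2
True [  0.3 -88.1  73.8] -0.1
in 30.89 [ 0.4333 -0.0973  0.0738] F [-0.2 -0.2 -0.5] gap 0.284 61.0 j6 1.09
```

```bash
python3 - <<'E'
from h import *
f=grab_frame('side'); save(f,'g4.png',9,(240,215,305,280)); st()
E
```

```text
30.94 [ 0.4332 -0.0973  0.0738] F [ 0.5 -0.4  0.1] gap 0.29 61.0 j6 1.09
```

View pics/g4.png

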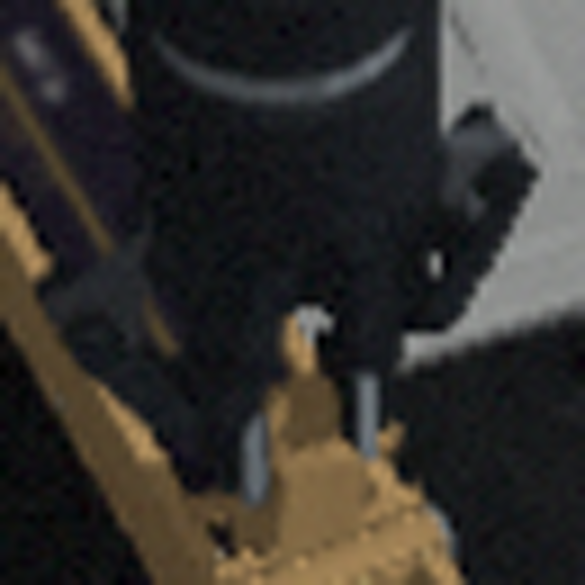

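```bash
python3 - <<'E'
from h import *
z=73
while z>62:
    move_l(w(CAD,0,-88.2,z),.05); s=get_state(); F=np.round(s['contact_force'],1); print(loc(),F)
    if np.linalg.norm(F)>12: break
    z-=1.5
E
```

```text
[  0.1 -88.3  73.3] [-0.2  0.3  5.3]
[  0.1 -88.4  72. ] [-1.  -0.3  7.4]
[  0.1 -88.4  70.6] [-1.7  1.4  8.1]
[  0.2 -88.4  69.2] [-1.6  1.4 11. ]
[  0.2 -88.4  67.9] [-2.4  1.4 11.4]
[  0.1 -88.3  66.5] [-2.3  1.4 13. ]
```

```bash
python3 - <<'E'
from h import *
z=65.5
while z>=59.5:
    move_l(w(CAD,0,-88.4,z),.05); s=get_state(); F=np.round(s['contact_force'],1); print(loc(),F,round(s['grasp_force'],1))
    if np.linalg.norm(F)>28: break
    z-=1
E
```

```text
[  0.2 -88.5  66.5] [-2.3  1.  12.8] 64.6
[  0.2 -88.5  65.6] [-3.4  1.9 14.3] 65.3
[  0.2 -88.5  64.7] [-3.5  1.9 14.9] 65.8
[  0.2 -88.4  63.7] [-4.2  1.6 17.3] 66.5
[  0.2 -88.4  62.8] [-4.   2.8 18.5] 67.2
[  0.2 -88.3  61.9] [-4.5  2.9 19.7] 68.0
[  0.2 -88.3  61.1] [-3.8  2.6 22.3] 69.1
```

```bash
python3 - <<'E'
from h import *
let_go(); st('open')
move_l(w(CAD,0,-80,130),.25); 
f=grab_frame('side'); i=f['img'][225:305,235:315,::-1]; a=cv2.resize(i,None,fx=6.5,fy=6.5,interpolation=cv2.INTER_CUBIC)
cv2.imwrite('pics/g5.png',cv2.convertScaleAbs(a,alpha=1.4)); st()
E
```

```text
open 34.81 [ 0.433  -0.0977  0.0593] F [-1.2  0.2  1. ] gap 0.997 0.0 j6 1.09
 35.29 [ 0.4322 -0.0893  0.1299] F [-0.2 -0.6 -0.1] gap 1.003 0.0 j6 1.11
```

View pics/g5.png

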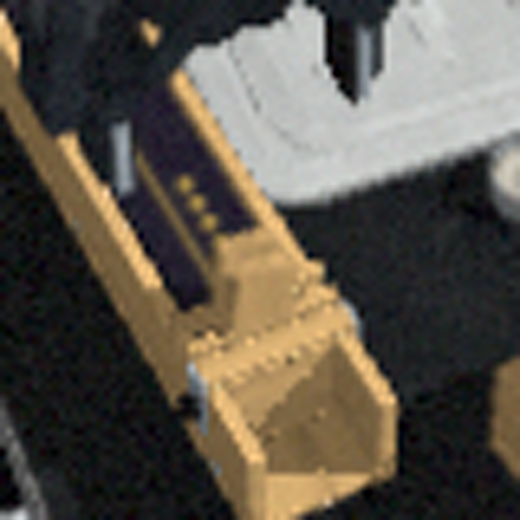

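```bash
python3 - <<'E'
from h import *
grab(20); move_l(w(CAD,0,-64,75),.2); move_l(w(CAD,0,-64,54),.1)
print(move_l(w(CAD,0,-92,54),.03,until_force=5),loc(),fy()); st('nudge')
move_l(w(CAD,0,loc()[1]+3,54),.05); move_l(w(CAD,0,-78,105),.2)
move_l(w(CAD,0,-97,105),.2); print(move_l(w(CAD,0,-97,86),.03,until_force=5),loc()); st('top')
move_l(w(CAD,0,-97,170),.25)
E
```

```text
True [ -0.1 -82.   53.8] 0.9
nudge 37.6 [ 0.4323 -0.0913  0.0538] F [ 0.6  0.9 -0. ] gap 0.0 0.4 j6 1.1
True [ -0.1 -97.   90. ]
top 39.02 [ 0.4338 -0.1063  0.09  ] F [-0.4 -0.2  8. ] gap -0.002 3.7 j6 1.07
```

```bash
cat > look.py <<'E'
from fit import *
def render(f,hulls):
    m=np.zeros((1680,2240),np.uint8)
    for h in hulls: cv2.fillConvexPoly(m,cv2.convexHull(np.round(projn(f,h)*4+1.5).astype(np.int32)),255)
    return cv2.resize(m,(560,420),interpolation=cv2.INTER_AREA)/255.
def look():
    f=grab_frame('side'); s=get_state(); R=Ro.from_rotvec(s['eef_rot']).as_matrix(); t=np.array(s['position'])
    sat=satimg(f); m=(sat>.12).astype(float)
    for sgn in(1,-1):
        def wp(L): L=np.array(L,float); c=np.c_[sgn*(L[:,1]-6),L[:,0],-(L[:,2]-10)]*1e-3; return t+c@R.T
        body=wp([(x,y,z) for x in(-18,18) for y,z in((0,0),(16,0),(0,-42),(3.6,-42))])
        sh=wp([(x,y,z) for x in(-31,31) for y in(0,16) for z in(0,8)])
        a=render(f,[body]); full=render(f,[body,sh]); c=projn(f,wp([(0,6,-20)]))[0]
        x0,y0=np.round(c).astype(int); r=[]
        lo=projn(f,body)[:,1].max()+4; hi=projn(f,wp([(0,6,0)]))[0,1]
        yy=np.arange(420)[:,None]; xx=np.arange(560)[None]; win=(yy>hi-2)&(yy<lo)&(abs(xx-x0)<30)
        for dx in range(-6,7):
            for dy in range(-6,7):
                q=np.roll(full,(dy,dx),(0,1))*win; mm=m*win
                r.append((round(np.minimum(q,mm).sum()/np.maximum(q,mm).sum(),3),dx,dy))
        print(sgn,max(r),c.round())
    h0=int(hi); 
    for row in range(h0-2,int(lo)+3,2):
        k=np.flatnonzero(m[row,x0-30:x0+30]); print(row,(k.min()+x0-30,k.max()+x0-30,len(k)) if len(k) else None)
E
python3 - <<'E'
from look import *
let_go(); Y=69
move_l(w(STA,0,Y,165),.27,rot=orient(STA[2],1)); move_l(w(STA,0,Y,92),.2)
h=move_l(w(STA,0,Y,60),.06,until_force=6); st('down %s'%h)
grab(110); st('grab')
move_l(w(STA,0,Y,185),.15)
P=np.array([.50,-.17,.26]); psi=np.arctan2(-.70-P[1],.22-P[0])+np.pi
movep(P,orient(psi,1)); st('hold'); look(); st()
E
```

```text
down False 42.11 [ 0.5438 -0.1723  0.0598] F [-0.5 -0.   0.2] gap 1.0 0.0 j6 0.94
grab 42.65 [ 0.5444 -0.1726  0.0607] F [-0.5  0.9  5.9] gap 0.37 109.1 j6 0.94
hold 44.52 [ 0.4998 -0.1698  0.2591] F [-0.2 -0.1 -0.7] gap 0.375 108.9 j6 0.02
1 (np.float64(0.531), 1, 1) [312. 235.]
-1 (np.float64(0.394), -2, 6) [312. 235.]
226 None
228 None
230 None
232 None
234 (np.int64(309), np.int64(315), 7)
236 (np.int64(309), np.int64(315), 7)
238 (np.int64(308), np.int64(315), 8)
240 (np.int64(309), np.int64(315), 7)
242 (np.int64(311), np.int64(315), 5)
244 (np.int64(312), np.int64(315), 4)
246 (np.int64(312), np.int64(315), 4)
248 (np.int64(313), np.int64(315), 3)
250 None
252 None
254 None
 44.57 [ 0.4998 -0.1698  0.259 ] F [-0.3  0.2 -0.5] gap 0.37 108.9 j6 0.02
```

```bash
python3 - <<'E'
from h import *
move_l(w(CAD,0,-83,150),.2,rot=orient(CAD[2],1)); st('over')
move_l(w(CAD,0,-83,110),.15)
h=move_l(w(CAD,0,-83,90),.04,until_force=6); print(h,loc(),fy()); st('in')
if not h:
    h=move_l(w(CAD,0,-93,90),.015,until_force=4); print(h,loc(),fy()); st('-y')
E
```

```text
over 45.71 [ 0.4332 -0.0927  0.1502] F [0.4 0.2 0.3] gap 0.374 108.9 j6 1.1
False [ -0.  -83.5  90. ] -2.9
in 46.88 [ 0.4328 -0.0928  0.0901] F [-0.1 -3.2 -0.7] gap 0.372 109.0 j6 1.1
True [ -0.6 -87.   89.6] 0.3
-y 47.41 [ 0.4321 -0.0964  0.0893] F [ 0.   0.2 -0.5] gap 0.374 109.1 j6 1.09
```

```bash
python3 - <<'E'
from h import *
y=-86.7
move_l(w(CAD,0,y,84),.04); print(loc(),np.round(get_state()['contact_force'],1))
z=82.5
for k in range(14):
    move_l(w(CAD,0,y,z),.04); s=get_state(); F=np.array(s['contact_force']); print(loc(),np.round(F,1),round(s['grasp_force']))
    if F[2]>15: break
    z-=.8
st()
E
```

```text
[ -0.4 -86.4  83.5] [-0.6  0.6 -0.6]
[ -0.1 -86.7  82.4] [ 0.8  0.8 -0.5] 109
[  0.  -86.7  81.7] [-0.3  1.  -0.2] 109
[ -0.  -86.7  80.9] [-0.8 -0.3  0.5] 109
[  0.1 -86.8  80.1] [-0.2 -0.4 -0.7] 109
[  0.2 -86.9  79.4] [-0.2 -1.  -0.6] 109
[  0.3 -86.9  78.9] [-0.4  1.3  6.2] 110
[  0.4 -86.9  78.5] [-2.   0.8 10.6] 111
[  0.5 -87.   78.2] [-2.8  1.9 16.9] 111
 49.7 [ 0.4335 -0.0962  0.0782] F [-2.8  1.9 16.9] gap 0.373 111.2 j6 1.09
```

```bash
python3 - <<'E'
from h import *
z=75.9
for k in range(4):
    move_l(w(CAD,0.2,-86.9,z),.04); sleep(.1); s=get_state(); F=np.array(s['contact_force']); print(loc(),np.round(F,1))
    if F[2]>22: break
    z-=.6
sleep(.6); print(loc(),np.round(get_state()['contact_force'],1)); st()
grab_frame('side')
f=grab_frame('side')
for n in('wedge','spacer_0'): print(n,[(np.round(d['centre']).tolist(),round(d['score'],2)) for d in tip_of('side',n)])
print(proj(f,w(CAD,0,-93,69)),proj(f,w(CAD,0,-96,50)),proj(f,w(CAD,0,-102,50)))
E
```

```text
[  0.6 -86.9  77.8] [-5.4  2.  24. ]
[  0.6 -86.9  77.8] [-5.8  1.9 25. ]
 50.65 [ 0.4336 -0.0962  0.0778] F [-5.8  1.9 25. ] gap 0.373 112.2 j6 1.09
wedge [([273.0, 271.0], 0.42)]
spacer_0 [([275.0, 273.0], 0.71), ([335.0, 292.0], 0.57), ([342.0, 299.0], 0.53), ([273.0, 272.0], 0.49)]
[272.67985041 268.11496094] [273.3857127  273.76843094] [274.48179309 275.53458523]
```

Force is steady at 25 N, the wedge shoulders are about 17 mm clear of the walls, and the detections match where the parts should be. Handing in.

```bash
python3 -c "
from cell import *
print(sign_off())"
```

```text
the job is handed in; nothing more can be done
None
```

I handed the job in with two spacers seated against the end stop and the wedge jammed upright at about 25 N, its shoulders about 17 mm clear of the walls and still gripped, at about 51 s; I viewed 11 pictures, one over the limit of 10.

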